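# Close the trimming chuck to the size clip

## Robot

A 6-joint arm with a two-finger parallel gripper is mounted at the origin on the work surface. World frame = base frame: x ahead of the robot, y to its left, z up, the work surface at z = 0. Lengths are in m, angles in rad, forces in N, time in s.
With the tool pointing down it reaches from about 0.25 to 0.725 m from the base axis. Payload 4 kg.
Tool frame: the origin (TCP) lies at the very end of the fingers, on their centre line; the grasp point (between the pads) lies 19 mm behind it; x points along the fingers, z is the direction in which the jaws open and shut, and the axes are right-handed (so a half turn about x gives the same grasp; the last joint's range is limited). The gripper opens to 85 mm and grips with 20 to 120 N. Pads are 22 mm wide; open, the fingers measure 114 mm over their backs; the gripper's body (76 mm by 85 mm) begins 54 mm behind the grasp point. The pads swing forward as they close: fully open they stand 13 mm farther back than shut.
Start: joints at [1.181, 0.241, 0.005, 1.335, 0, 1.571], TCP at [0.19, 0.462, 0.231] pointing down, gripper open.
Joint ranges: [-2.72, 2.72], [-1.05, 1.87], [-1.09, 1.28], [-1.99, 2.15], [-1.42, 1.44], [-3.14, 3.14]. Speed limits (rad/s): [2.79, 2.79, 3.14, 3.14, 3.14, 3.14].

## Interface

Orientations are given as a unit quaternion [x, y, z, w].
In Python, from workcell import bot gives the robot as it stands.
- The arm moves only by the tool apply_moves, never from a script. Its argument "targets" is one flat list of numbers, 7 for each row, row after row: the shift along the tool's x, y, z in units of 25 cm (1.0 is 25 cm), then the turn, a rotation vector about the tool's x, y, z in units of 0.5 rad (1.0 is 0.5 rad), then the opening, from 0 (shut) to 1 (fully open). In form: [tx, ty, tz, wx, wy, wz, claw, tx, ty, tz, wx, wy, wz, claw, ...]. A call has 1 to 12 rows; each row is the pose to reach, as a shift and turn from the pose commanded when the call began, along the tool's axes at that moment; what a row does not reach only later rows make up. A row lasts 1/12 s, in which the tool goes at most 41.7 mm and 7.16 degrees, less where a joint would pass 70% of its speed; a pose out of reach is approached as far as the arm can. A call with a number of a shift or a turn outside -1 to 1 is refused whole. A call with a gripper value outside its range is refused whole. The fingers move at their own pace and stop on an object; the grip force is fixed at half the most. Time passes only in rows, so rows that repeat a pose let the fingers close. It gives the time, the measured TCP pose, the force and the opening at its end, in the units of the state.
- bot.get_obs(): the state, without advancing time (a new reading comes with each control period).
- bot.camera(name): name is "scene" or "top" or "wrist"; returns (picture, depth): 480x640x3 uint8, red, green, blue; 480x640 float32, m along the optical axis (not along the pixel's ray), 0 where there is no reading.
- bot.camera_params(name): a dict with "fx", "fy", "cx", "cy" (pixels), "dist" ([k1, k2, p1, p2, k3] as OpenCV has them; the pictures are not rectified), "T" (4x4, takes a point from camera to world coordinates); the wrist camera has in their place "tool_from_camera" (4x4, takes a point from camera to tool coordinates, whose origin is the TCP and whose axes are the tool frame's). Camera axes: x right, y up, looking along -z (the intrinsics and any distortion apply to the point x, -y, -z); pixel columns grow to the right and rows downward; lengths in m; the calibration is good to about 2 mm. A picture is of the moment at which its call begins: read the wrist's pose just before it. camera_params takes no time and is no camera call.
- bot.job_done(): hands the job in, once; it reports no verdict.
The state is a dict: "clock": time; "joint_pos": joint angles; "joint_vel": joint speeds; "tau": joint torques, N m; "eef_pos": TCP position; "tool_rot": TCP orientation; "ft_force": force on the tool from outside, world axes, zero at the start; "ft_torque": the same for the moment, N m; "grip_width": finger opening in m.
Only numpy, scipy, OpenCV 4.12 (cv2) and the standard library are available. Lean on these libraries where they do the work, as an engineer would, in place of code of your own. Each camera call takes 0.05 s, during which the arm holds its last target.

## Task

The trimming chuck has to be set for the clay bowl standing upside down on it: with the fingertips, push the upright handle of the chuck's lever around its arc until the pointer at the lever's end lines up with the steel clip on the scale, leave it there and move the hand clear. Only push the handle, never pinch it; the robot must not touch the soft bowl, and the bowl has to stay standing on the chuck. Do not lift, topple or shove aside the pottery and tools around it.

Things in the scene. Friction and masses are not known exactly. Their poses are not given: they have to be found in the camera images.
- chuck: Trimming chuck: a round bench fixture 200 mm across, fixed to the table; its place and yaw vary. Origin on its axis at table height. A white scale strip with black ticks (top 28 mm above the table) lies around one side, 146 to 186 mm from the axis. Three black rubber-faced jaws stand on its plate, 65 mm high over the table, within 96 mm of the axis; they slide inwards as the ring closes.
- chuck_axis (a point): Point on the chuck's vertical turning axis, at the top of its aluminium plate (176 mm across, 42 mm above the table). A grey ring 204 mm across, top 40 mm above the table, turns about this axis just under the plate and carries the lever.
- ring (a joint): Angle of ring and lever about the vertical axis: 0 with jaws fully open, up to 1.32 rad at the end stop, growing counter-clockwise seen from above (jaws closing). Stiff (about 1.6 N at the handle), no spring, stays where it is left. Starts at 0 to 0.35; the clip is always further on counter-clockwise, at 0.75 to 1.15.
- handle (a point): Centre of the lever's upright handle, 128 mm from the chuck's axis, 62.5 mm above the table: a black plastic paddle (rear half ring_c3, front half ring_c4) 24 mm along the lever, 16 mm thick along the push, from 40 to 85 mm above the table, on an 18 mm wide flat aluminium arm (top 40 mm above the table). Its x axis points outwards along the lever, y counter-clockwise (the push), z up.
- pointer_tip (a point): Tip of the narrow pointer (5 mm wide) at the lever's outer end, 155 mm from the chuck's axis on the same radius as the handle, 36 mm above the table.
- clip_tip (a point): Inner end, mid-width, of the dark steel size clip: a bar 10 mm wide and 34 mm long lying radially across the scale strip, the only raised bar on it. This point is 160 mm from the axis, 38 mm above the table (the bar's top). The clip cannot move; its place on the scale varies from run to run. Lined up, pointer_tip and clip_tip are 5 mm apart on one radius.
- bowl: Soft ochre clay bowl, upside down on the chuck's plate between the jaws: 124 mm across at the bottom, 62 mm high, 0.35 kg, loose. Origin at the centre of its underside (42 mm above the table). It starts up to 10 mm off the axis; the closing jaws may nudge it.
- goblet: Bystander: black goblet 66 mm wide, 85 mm high, beside the chuck. Origin under its centre, as for all the bystanders.
- trim_tool: Bystander: trimming tool lying flat, wooden handle 16 mm thick, wire loop, 165 mm long in all.
- clay_block: Bystander: clay block 75 x 50 x 35 mm high, beside the chuck.
- wood_rib: Bystander: flat wooden rib 90 x 45 x 7 mm, lying outside the scale.
- slip_jar: Bystander: jar 60 mm wide, 75 mm high.
- dry_bowl_a: Bystander: pale upside-down bowl, 124 mm wide, 62 mm high, on the 18 mm thick ware board to the left.
- dry_bowl_b: Bystander: a second pale upside-down bowl, the same, on the ware board.
Things that resemble listed ones, but are neither listed nor needed, are in the scene too. What is shaped like the bowl but blue or green is not meant.

How it is judged:
By the outcome, as a careful person would: the job done as asked, in the order asked, and still so for the second after the job is handed in, with the robot touching nothing.
It also fails if it takes over 40 s, if anything falls off the work surface, if the arm or the gripper's body presses on something with over 40 N, if the wrist force passes 120 N, or if a joint passes its speed limit or range.

## Working session

There is one attempt and no reset: what is moved stays moved. The work goes in short steps, Python scripts to look and compute and a tool call to move; the robot and the scene stay as the last step left them, time stands still between calls to the robot, and variables do not carry over. Pictures are saved under pics/ and viewed, and the job is handed in when it is done.

Besides the shell and the picture viewer there is one more tool, called after "Call:" by a JSON object that holds its "fn" and its "kwargs". apply_moves: Moves the arm, as the interface text tells. Its arguments: {"type":"object","properties":{"targets":{"type":"array"}},"required":["targets"]}

```bash
mkdir -p pics; ls; python3 - <<'E'
from workcell import bot
import cv2,numpy as np
print(bot.get_obs())
for n in ["scene","top"]:
    p,d=bot.camera(n); cv2.imwrite(f"pics/{n}0.png",p[:,:,::-1]); np.savez(f"{n}0.npz",p=p,d=d)
    print(n,bot.camera_params(n))
E
```

```text
pics
{'clock': 0.0, 'joint_pos': array([ 1.18099736e+00,  2.41449496e-01,  3.72289368e-03,  1.33518979e+00,
       -1.69706175e-05,  1.57080400e+00]), 'joint_vel': array([-1.55855450e-03, -1.02996369e-03,  9.55485177e-04,  1.21741186e-04,
       -7.42548727e-04,  5.89248157e-06]), 'tau': array([-1.61138061e-03, -3.72318077e+01,  2.52407777e+01,  1.67583913e-02,
       -1.94296990e-04,  8.16082519e-06]), 'eef_pos': array([0.18976685, 0.46190865, 0.23039421]), 'tool_rot': array([-0.39411946,  0.58798799,  0.39327482,  0.58674942]), 'ft_force': array([-0.94724351,  0.00940542, -0.23099047]), 'ft_torque': array([-0.04498648,  0.00173864,  0.03296925]), 'grip_width': 0.08552894546419154}
scene {'fx': 477.99828620378514, 'fy': 477.99828620378514, 'cx': 310.2569017952475, 'cy': 240.94024182171438, 'dist': array([0.00139894, 0.        , 0.        , 0.        , 0.        ]), 'T': array([[ 0.72843997, -0.60044095,  0.32991798,  0.87858596],
       [ 0.6850693 ,  0.63315356, -0.36027299, -0.30080595],
       [ 0.00743392,  0.48845392,  0.87255802,  0.96018096],
       [ 0.        ,  0.        ,  0.        ,  1.        ]])}
top {'fx': 433.72725703150434, 'fy': 433.72725703150434, 'cx': 314.9103709538724, 'cy': 240.55410356537706, 'dist': array([-0.03101274,  0.        ,  0.        ,  0.        ,  0.        ]), 'T': array([[ 0.01281735,  0.97498961, -0.22188056,  0.3173608 ],
       [-0.99990399,  0.0113293 , -0.00797806,  0.05886082],
       [-0.00526478,  0.22196152,  0.97504121,  0.95751048],
       [ 0.        ,  0.        ,  0.        ,  1.        ]])}
```

View pics/scene0.png

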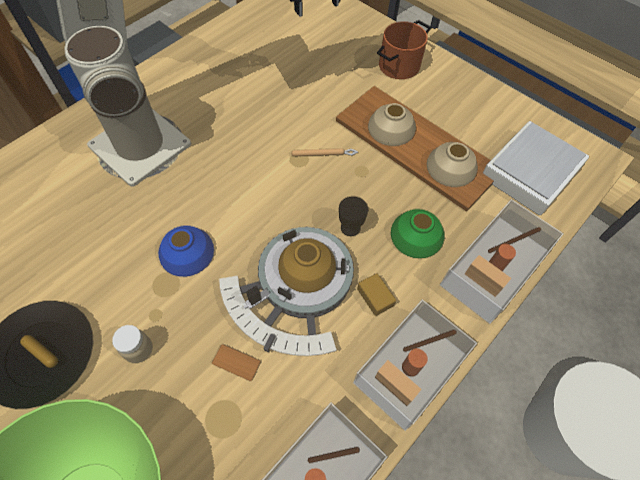

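View pics/top0.png

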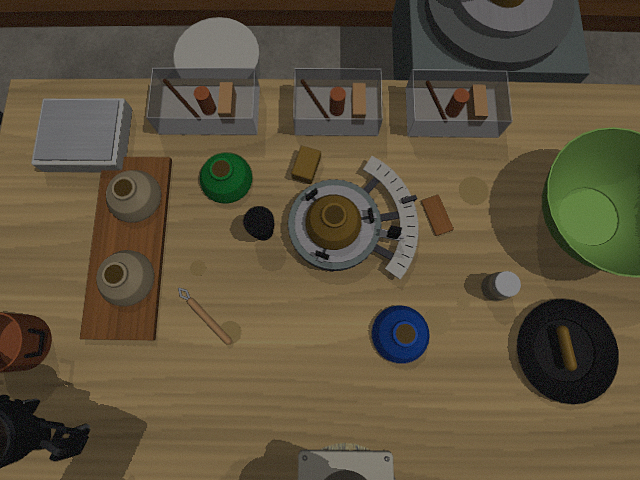

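The scene view shows the chuck at about (307,270), the handle at (253,294) and the clip at (270,342). In the top view they are at (335,225), (394,232) and (408,199). The push runs counter-clockwise, towards +x. Next I'll zoom in to measure.

```bash
cat > h.py <<'E'
import numpy as np,cv2
from workcell import bot
def ray(par,T,px):
    K=np.array([[par['fx'],0,par['cx']],[0,par['fy'],par['cy']],[0,0,1]])
    u=cv2.undistortPoints(np.array(px,float).reshape(-1,1,2),K,np.array(par['dist'])).reshape(-1,2)
    d=np.c_[u[:,0],-u[:,1],-np.ones(len(u))]
    return T[:3,3],d@T[:3,:3].T
def onplane(name,px,z,T=None):
    par=bot.camera_params(name); T=par['T'] if T is None else T
    o,d=ray(par,T,px); return o+d*((z-o[2])/d[:,2])[:,None]
def proj(name,P,T=None):
    par=bot.camera_params(name); T=par['T'] if T is None else T
    K=np.array([[par['fx'],0,par['cx']],[0,par['fy'],par['cy']],[0,0,1]])
    c=(np.atleast_2d(P)-T[:3,3])@T[:3,:3]; c=c*[1,-1,-1]
    return cv2.projectPoints(c,np.zeros(3),np.zeros(3),K,np.array(par['dist']))[0].reshape(-1,2)
E
python3 - <<'E'
import numpy as np,cv2
t=np.load('top0.npz')['p'][:,:,::-1]; s=np.load('scene0.npz')['p'][:,:,::-1]
cv2.imwrite('pics/topz.png',cv2.resize(t[145:290,280:460],None,fx=4.1,fy=4.1,interpolation=cv2.INTER_CUBIC))
cv2.imwrite('pics/scz.png',cv2.resize(s[215:365,210:400],None,fx=4,fy=4,interpolation=cv2.INTER_CUBIC))
E
```

```text
(no output)
```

View pics/topz.png

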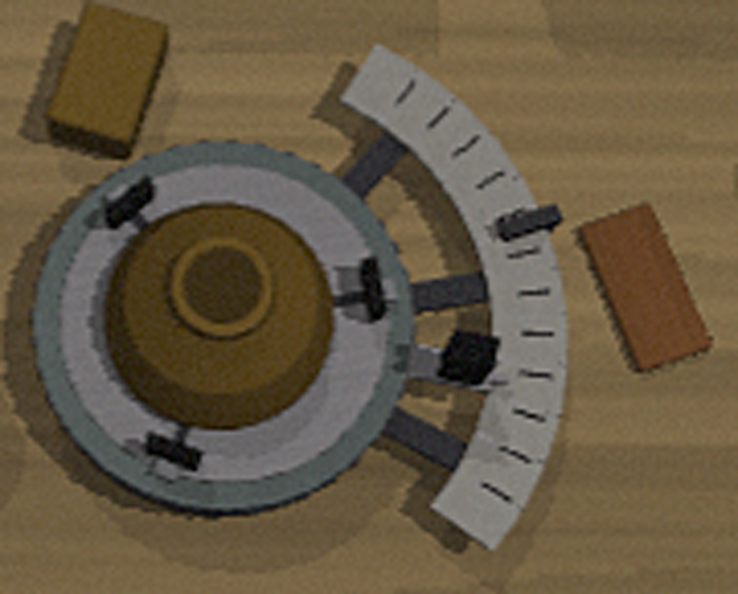

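View pics/scz.png

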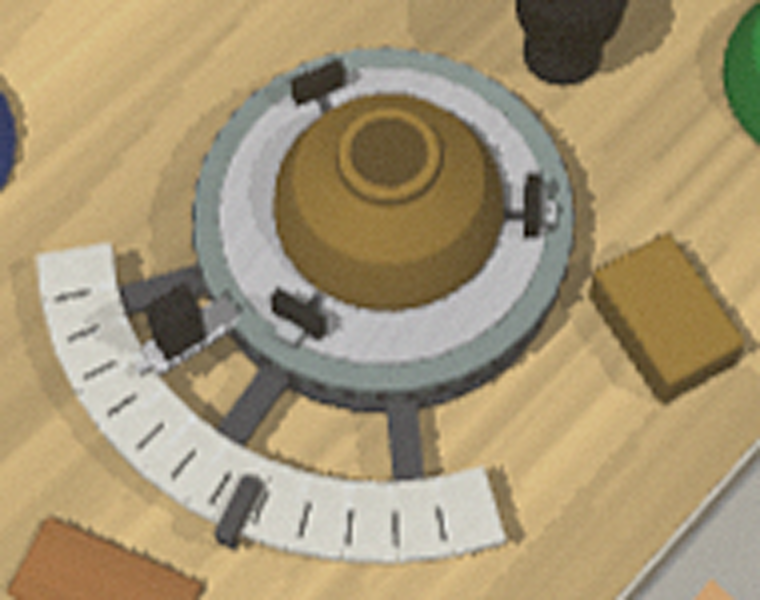

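```bash
cat >> h.py <<'E'
from scipy.optimize import least_squares
def circ(P,R):
    f=lambda c:np.hypot(P[:,0]-c[0],P[:,1]-c[1])-R
    r=least_squares(f,P[:,:2].mean(0),loss='soft_l1',f_scale=.001); return r.x,np.abs(f(r.x))
E
python3 - <<'E'
from h import *
for n,off,f,pts in [("top",(280,145),4.1,dict(clipin=(500,231),clipout=(561,214))),("scene",(210,215),4,dict(clipin=(250,478),clipout=(228,542)))]:
    p=np.load(n+'0.npz')['p']; hsv=cv2.cvtColor(p,cv2.COLOR_RGB2HSV)
    roi=np.zeros(p.shape[:2],np.uint8); roi[off[1]:off[1]+150,off[0]:off[0]+190]=1
    c0=onplane(n,[(335,225) if n=='top' else (307,270)],.04)[0]
    # white scale mask: bright, low saturation; radius from rough center
    v,u=np.nonzero(roi); P=onplane(n,np.c_[u,v],.028); P4=onplane(n,np.c_[u,v],.040)
    H=hsv[v,u].astype(int)
    white=(H[:,1]<40)&(H[:,2]>(95 if n=='top' else 150))
    teal=(H[:,0]>65)&(H[:,0]<110)&(H[:,1]>12)&(H[:,1]<90)&(H[:,2]>(50 if n=='top' else 100))
    for it in range(4):
        r=np.hypot(*(P4[:,:2]-c0[:2]).T); m=teal&(r<.115)&(r>.08)
        # outer border: per-angle max radius
        a=np.arctan2(P4[:,1]-c0[1],P4[:,0]-c0[0]); bins=np.digitize(a,np.linspace(-np.pi,np.pi,61))
        E=np.array([P4[np.nonzero(m&(bins==b))[0][np.argmax(r[m&(bins==b)])]] for b in range(1,61) if (m&(bins==b)).sum()>3])
        c,res=circ(E,.102); c0=np.r_[c,.04]
    print(n,'ring c',c,np.median(res),len(E))
    # scale
    cs=c.copy()
    for it in range(4):
        r=np.hypot(*(P[:,:2]-cs).T); m=white&(r>.135)&(r<.2)
        a=np.arctan2(P[:,1]-cs[1],P[:,0]-cs[0]); bins=np.digitize(a,np.linspace(-np.pi,np.pi,121))
        E=np.array([P[np.nonzero(m&(bins==b))[0][np.argmax(r[m&(bins==b)])]] for b in range(1,121) if (m&(bins==b)).sum()>5])
        cs,res=circ(E,.186-.0007)
    print(n,'scale c',cs,np.median(res),len(E))
    for k,(x,y) in pts.items():
        q=onplane(n,[((x+.5)/f-.5+off[0],(y+.5)/f-.5+off[1])],.038)[0]
        for cc in (c,cs): print(k,q[:2],'r',np.hypot(*(q[:2]-cc)),'ang',np.arctan2(*(q[:2]-cc)[::-1]))
E
```

```text
top ring c [0.56589734 0.02378768] 0.001090333665288809 60
top scale c [0.56634178 0.02479072] 0.00024901758371895233 35
clipin [ 0.61903031 -0.12496059] r 0.15795302955613463 ang -1.2277211448138272
clipin [ 0.61903031 -0.12496059] r 0.15874991990288678 ang -1.2324830577160957
clipout [ 0.62912304 -0.15846497] r 0.19290805364722136 ang -1.236874773100193
clipout [ 0.62912304 -0.15846497] r 0.19371147703819933 ang -1.2407395041896812
scene ring c [0.56809647 0.02404411] 0.0012962880110805874 60
scene scale c [0.56773922 0.02401024] 0.00029494615255289125 36
clipin [ 0.62053288 -0.12729493] r 0.1601657992691229 ang -1.2372580803588888
clipin [ 0.62053288 -0.12729493] r 0.16025112625378987 ang -1.2350824158271363
clipout [ 0.6358083  -0.15741129] r 0.1936774572107531 ang -1.213640106337507
clipout [ 0.6358083  -0.15741129] r 0.1937709248195462 ang -1.2118516581524
```

```bash
cat >> h.py <<'E'
from scipy.spatial.transform import Rotation as Ro
C=np.array([.567,.0243])
def pose():
    o=bot.get_obs(); return o['eef_pos'],Ro.from_quat(o['tool_rot']),o
def plan(pos,R,p,Rt):
    "row numbers from commanded pose pos,R to p,Rt"
    return np.r_[R.inv().apply(np.array(p)-pos)/.25,(R.inv()*Rt).as_rotvec()/.5]
def wristT():
    p,R,o=pose(); T=np.eye(4);T[:3,:3]=R.as_matrix();T[:3,3]=p
    return T@bot.camera_params('wrist')['tool_from_camera']
E
python3 - <<'E'
from h import *
p,R,o=pose(); print(R.as_matrix().round(3))
print(bot.camera_params('wrist'))
for n,off,f,pts in [("top",(280,145),4.1,[(472,330),(498,340),(492,380),(440,372),(446,335)]),("scene",(210,215),4,[(178,286),(150,312),(203,322),(175,350),(190,335)])]:
    for (x,y) in pts:
        u,v=(x+.5)/f-.5+off[0],(y+.5)/f-.5+off[1]
        q=onplane(n,[(u,v)],.085)[0]-np.r_[C,0]; print(n,x,y,np.hypot(*q[:2]).round(4),np.arctan2(q[1],q[0]).round(3))
for a in np.arange(-1.9,-1.2,.1):
    print(round(a,2),[ ((proj(n,np.r_[C+.128*np.array([np.cos(a),np.sin(a)]),.085])[0]-off)*f).round() for n,off,f in (("top",(280,145),4.1),("scene",(210,215),4))])
E
```

```text
[[-0.001 -0.925  0.38 ]
 [-0.002  0.38   0.925]
 [-1.    -0.    -0.002]]
{'fx': 360.36846739538186, 'fy': 360.36846739538186, 'cx': 314.8372137195262, 'cy': 240.01077882193204, 'dist': array([-0.04567139,  0.        ,  0.        ,  0.        ,  0.        ]), 'tool_from_camera': array([[ 1.00900708e-03,  3.01992480e-01, -9.53309773e-01,
        -1.43557792e-01],
       [-9.89321013e-04,  9.53310094e-01,  3.01991534e-01,
         7.80088413e-02],
       [ 9.99999002e-01,  6.38417794e-04,  1.26066414e-03,
         3.61728254e-05],
       [ 0.00000000e+00,  0.00000000e+00,  0.00000000e+00,
         1.00000000e+00]])}
top 472 330 0.125 -1.701
top 498 340 0.1386 -1.725
top 492 380 0.1398 -1.877
top 440 372 0.1138 -1.914
top 446 335 0.1123 -1.741
scene 178 286 0.1195 -1.823
scene 150 312 0.1381 -1.787
scene 203 322 0.1208 -1.627
scene 175 350 0.1404 -1.614
scene 190 335 0.1299 -1.621
-1.9 [array([466., 377.]), array([153., 277.])]
-1.8 [array([473., 353.]), array([164., 297.])]
-1.7 [array([476., 329.]), array([179., 317.])]
-1.6 [array([478., 305.]), array([195., 335.])]
-1.5 [array([476., 281.]), array([214., 351.])]
-1.4 [array([473., 257.]), array([234., 366.])]
-1.3 [array([466., 233.]), array([256., 378.])]
```

Both views agree: axis at about (0.567, 0.024), handle at about −1.75 rad and clip at about −1.233 rad, so about 0.52 rad of travel. I'll approach high with the fingers shut.

Call:
{"fn": "apply_moves", "kwargs": {"targets": [0,-0.15,-0.11,0,0,0,0,0,-0.3,-0.23,0,0,0,0,0,-0.45,-0.35,0,0,0,0,0,-0.6,-0.46,0,0,0,0,0,-0.7,-0.54,0,0,0,0,0,-0.7,-0.54,0,0,0,0]}}

```text
clock: 0.6
eef_pos: [0.3016, 0.2668, 0.231]
tool_rot: [-0.393, 0.589, 0.392, 0.588]
ft_force: [-0.5, 0.4, 0.4]
grip_width: 0.0123
```

Call:
{"fn": "apply_moves", "kwargs": {"targets": [0,-0.15,-0.11,0,0,0,0,0,-0.3,-0.23,0,0,0,0,0,-0.45,-0.35,0,0,0,0,0,-0.6,-0.46,0,0,0,0,0,-0.7,-0.54,0,0,0,0,0,-0.7,-0.54,0,0,0,0]}}

```text
clock: 1.1
eef_pos: [0.4129, 0.0755, 0.231]
tool_rot: [-0.393, 0.589, 0.391, 0.588]
ft_force: [0.2, 1.1, 0.3]
grip_width: 0.0004
```

Call:
{"fn": "apply_moves", "kwargs": {"targets": [0.04,-0.15,-0.11,0,0,0,0,0.08,-0.3,-0.23,0,0,0,0,0.1,-0.45,-0.35,0,0,0,0,0.12,-0.55,-0.44,0,0,0,0,0.12,-0.6,-0.47,0,0,0,0,0.12,-0.6,-0.47,0,0,0,0,0.12,-0.6,-0.47,0,0,0,0]}}

```text
clock: 1.68
eef_pos: [0.505, -0.0872, 0.2002]
tool_rot: [-0.392, 0.588, 0.393, 0.587]
ft_force: [0.6, 0.7, 0.1]
grip_width: -0.0
```

```bash
python3 - <<'E'
from h import *
p,R,o=pose(); print(p,o['joint_pos'].round(3),o['clock'],o['grip_width'],o['ft_force']); print(R.as_matrix().round(3))
T=wristT(); im,d=bot.camera('wrist'); np.savez('w1.npz',p=im,d=d,T=T)
cv2.imwrite('pics/w1.png',im[:,:,::-1])
E
```

```text
[ 0.5050234  -0.08715041  0.20015107] [-0.171  0.283 -0.021  1.27   0.     0.222] 1.6833 -2.008926149355627e-05 [0.64681733 0.68298551 0.06739524]
[[-0.002 -0.924  0.383]
 [ 0.001  0.383  0.924]
 [-1.     0.002 -0.   ]]
```

View pics/w1.png

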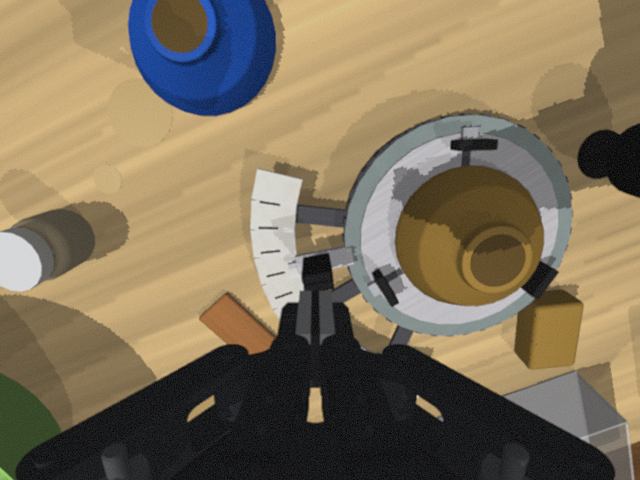

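```bash
python3 - <<'E'
from h import *
z=np.load('w1.npz'); im=z['p'];T=z['T']
cv2.imwrite('pics/w1z.png',cv2.resize(im[160:320,240:400,::-1],None,fx=3.7,fy=3.7,interpolation=cv2.INTER_CUBIC))
for a in (-1.85,-1.8,-1.75,-1.7):
    e=np.array([np.cos(a),np.sin(a)])
    print(a,[(proj('wrist',np.r_[C+r*e,h],T)[0]-(240,160))*3.7 for r,h in ((.116,.085),(.14,.085),(.155,.036),(.1,.04))])
E
```

```text
-1.85 [array([333.3156457 , 405.90081858]), array([219.41651875, 417.99098233]), array([167.18913169, 347.07367867]), array([392.12323963, 328.16159185])]
-1.8 [array([336.79356202, 431.25872777]), array([224.458651  , 448.36976978]), array([172.32830494, 376.37275508]), array([394.46033614, 347.53814782])]
-1.75 [array([341.58026087, 456.08775894]), array([231.04578453, 478.039236  ]), array([178.93055859, 405.02079587]), array([397.79199604, 366.57579919])]
-1.7 [array([347.63987929, 480.33810741]), array([239.127727  , 506.94463247]), array([186.94971779, 432.96328703]), array([402.09646359, 385.23309309])]
```

View pics/w1z.png

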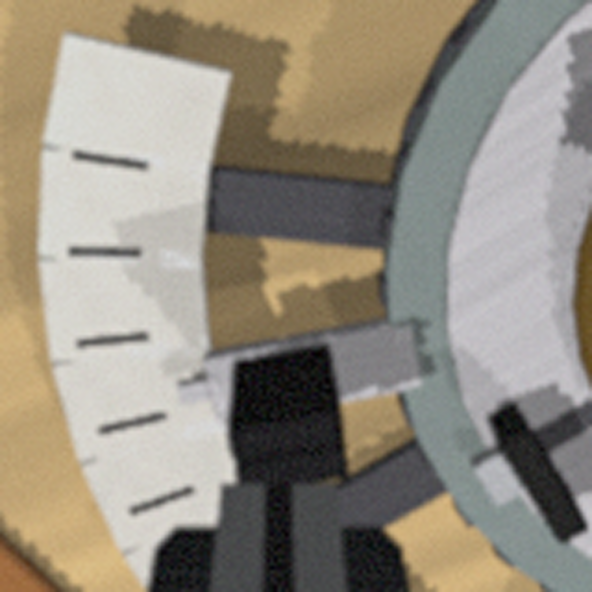

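The wrist view puts the pointer at about zoomed (180,385), which gives a lever angle of about −1.78. Next I'll work out the descent and the rigid sweep around the axis.

```bash
cat >> h.py <<'E'
def tp(h,z=.056,d=.019,r=.128):
    e=np.array([np.cos(h),np.sin(h)]);t=np.array([-e[1],e[0]])
    M=np.zeros((3,3)); M[:,0]=[0,0,-1]; M[:,2]=np.r_[-e,0]; M[:,1]=np.cross(M[:,2],M[:,0])
    return np.r_[C+r*e-d*t,z],Ro.from_matrix(M)
E
python3 - <<'E'
from h import *
p,R,o=pose()
for z in (.2,.13,.056): print(z,tp(-1.96,z)[0],plan(p,R,*tp(-1.96,z)).round(3))
E
```

```text
0.2 [ 0.50085116 -0.08691749  0.2       ] [ 0.002  0.013 -0.009 -0.004 -0.    -0.005]
0.13 [ 0.50085116 -0.08691749  0.13      ] [ 0.282  0.012 -0.009 -0.004 -0.    -0.005]
0.056 [ 0.50085116 -0.08691749  0.056     ] [ 0.578  0.011 -0.009 -0.004 -0.    -0.005]
```

Call:
{"fn": "apply_moves", "kwargs": {"targets": [0.1,0.012,-0.01,0,0,0,0,0.2,0.012,-0.01,0,0,0,0,0.3,0.012,-0.01,0,0,0,0,0.4,0.012,-0.01,0,0,0,0,0.5,0.012,-0.01,0,0,0,0,0.56,0.012,-0.01,0,0,0,0,0.58,0.012,-0.01,0,0,0,0,0.58,0.012,-0.01,0,0,0,0]}}

```text
clock: 2.4
eef_pos: [0.4999, -0.0857, 0.0553]
tool_rot: [-0.393, 0.588, 0.395, 0.586]
ft_force: [0.4, -0.4, -0.9]
grip_width: 0.0001
```

```bash
python3 - <<'E'
from h import *
p,R,o=pose(); print(p,o['ft_force'])
for h in (-1.9,-1.85,-1.8,-1.75,-1.7,-1.65,-1.6,-1.55): print(h,plan(p,R,*tp(h)).round(3))
E
```

```text
[ 0.49986818 -0.08565253  0.05529027] [ 0.38754307 -0.35723722 -0.85481286]
-1.9 [-0.003 -0.036 -0.007 -0.117 -0.001 -0.007]
-1.85 [-0.003 -0.062 -0.009 -0.217 -0.001 -0.007]
-1.8 [-0.003 -0.088 -0.009 -0.317 -0.001 -0.007]
-1.75 [-0.003 -0.114 -0.008 -0.417 -0.    -0.007]
-1.7 [-0.003 -0.14  -0.006 -0.517 -0.    -0.007]
-1.65 [-0.003 -0.165 -0.002 -0.617 -0.    -0.007]
-1.6 [-0.003 -0.191  0.003 -0.717  0.    -0.007]
-1.55 [-0.004 -0.216  0.009 -0.817  0.    -0.007]
```

Call:
{"fn": "apply_moves", "kwargs": {"targets": [0,-0.036,-0.007,-0.12,0,0,0,0,-0.062,-0.009,-0.22,0,0,0,0,-0.088,-0.009,-0.32,0,0,0,0,-0.101,-0.009,-0.37,0,0,0,0,-0.114,-0.008,-0.42,0,0,0,0,-0.127,-0.007,-0.47,0,0,0,0,-0.14,-0.006,-0.52,0,0,0,0,-0.153,-0.004,-0.57,0,0,0,0,-0.165,-0.002,-0.62,0,0,0,0,-0.178,0,-0.67,0,0,0,0,-0.191,0.003,-0.72,0,0,0,0,-0.191,0.003,-0.72,0,0,0]}}

```text
clock: 3.4
eef_pos: [0.5472, -0.1042, 0.0578]
tool_rot: [-0.494, 0.506, 0.492, 0.508]
ft_force: [0.1, -0.5, 0.7]
grip_width: -0.0
```

```bash
python3 - <<'E'
from h import *
p,R,o=pose(); print(p,o['ft_force'],o['clock'])
T=wristT(); im,d=bot.camera('wrist'); np.savez('w2.npz',p=im,d=d,T=T)
cv2.imwrite('pics/w2.png',im[:,:,::-1])
im,d=bot.camera('top'); np.savez('t2.npz',p=im); cv2.imwrite('pics/t2.png',cv2.resize(im[145:290,280:460,::-1],None,fx=4.1,fy=4.1,interpolation=cv2.INTER_CUBIC))
for h in (-1.55,-1.5,-1.45,-1.4,-1.35,-1.3,-1.25): print(h,plan(p,R,*tp(h)).round(3))
E
```

```text
[ 0.54718803 -0.10418788  0.05781679] [ 0.12971559 -0.47585046  0.69381011] 3.4
-1.55 [ 0.007 -0.014  0.001 -0.098 -0.001  0.005]
-1.5 [ 0.007 -0.04  -0.001 -0.198 -0.001  0.005]
-1.45 [ 0.007 -0.066 -0.002 -0.298 -0.001  0.005]
-1.4 [ 0.007 -0.091 -0.001 -0.398 -0.001  0.005]
-1.35 [ 0.008 -0.117  0.001 -0.498 -0.001  0.005]
-1.3 [ 0.008 -0.143  0.004 -0.598 -0.001  0.005]
-1.25 [ 0.008 -0.168  0.009 -0.698 -0.001  0.005]
```

View pics/w2.png

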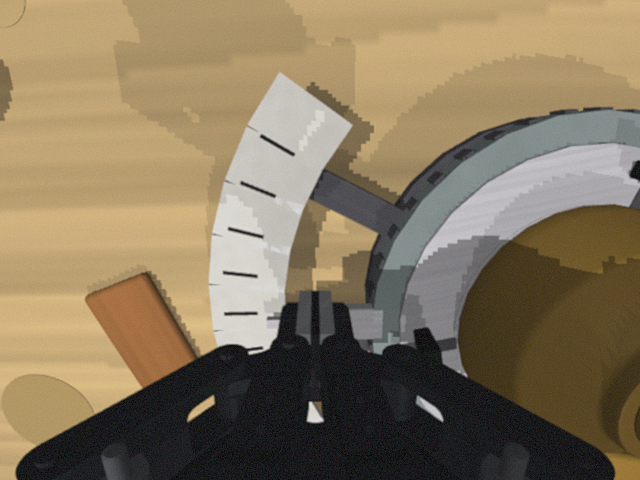

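View pics/t2.png

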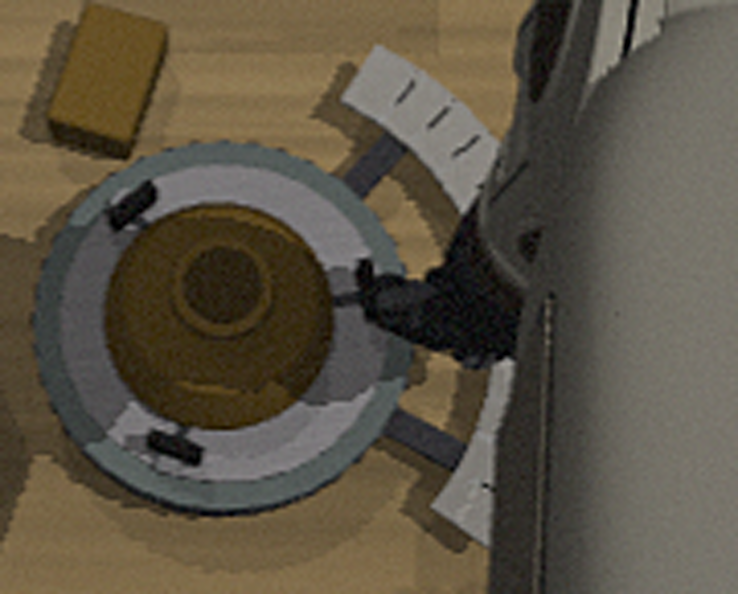

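```bash
python3 - <<'E'
from h import *
im,d=bot.camera('scene'); np.savez('s2.npz',p=im,d=d); cv2.imwrite('pics/s2.png',cv2.resize(im[195:365,210:400,::-1],None,fx=3.5,fy=3.5,interpolation=cv2.INTER_CUBIC))
E
```

```text
(no output)
```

View pics/s2.png

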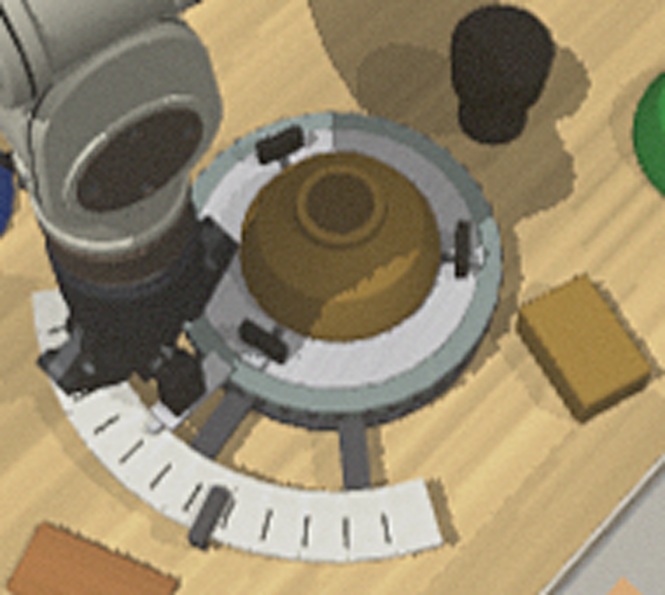

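```bash
python3 - <<'E'
from h import *
off=(210,195);f=3.5
for a in (-1.65,-1.6,-1.55,-1.5,-1.45,-1.4,-1.25,-1.23):
    e=np.array([np.cos(a),np.sin(a)])
    print(a,*[((proj('scene',np.r_[C+r*e,h])[0]-off)*f).round(1) for r,h in ((.155,.036),(.1,.04),(.128,.085),(.16,.038))])
E
```

```text
-1.65 [134.8 416.5] [206.9 355.1] [163.2 355.1] [127.7 420.7]
-1.6 [143.4 425.6] [212.5 360.8] [170.7 362.8] [136.6 430.2]
-1.55 [152.5 434.4] [218.4 366.2] [178.5 370.1] [146.  439.3]
-1.5 [162.2 442.7] [224.7 371.4] [186.9 377.1] [156. 448.]
-1.45 [172.4 450.6] [231.2 376.3] [195.6 383.7] [166.6 456.2]
-1.4 [183. 458.] [238.  380.9] [204.7 389.9] [177.6 463.8]
-1.25 [217.6 477.1] [260.  392.6] [234.3 405.8] [213.3 483.6]
-1.23 [222.4 479.3] [263.1 394. ] [238.4 407.6] [218.4 485.9]
```

The scene view shows the pointer at zoomed (153,430), about −1.56 rad, with the bowl untouched. I'll keep pushing and stop a little short of the clip.

Call:
{"fn": "apply_moves", "kwargs": {"targets": [0.004,-0.01,0,-0.06,0,0,0,0.006,-0.022,0,-0.13,0,0,0,0.006,-0.04,-0.001,-0.2,0,0,0,0.006,-0.053,-0.001,-0.25,0,0,0,0.006,-0.066,-0.002,-0.3,0,0,0,0.006,-0.078,-0.001,-0.35,0,0,0,0.006,-0.091,-0.001,-0.4,0,0,0,0.006,-0.104,0,-0.45,0,0,0,0.006,-0.112,0.001,-0.48,0,0,0,0.006,-0.117,0.001,-0.5,0,0,0,0.006,-0.117,0.001,-0.5,0,0,0]}}

```text
clock: 4.47
eef_pos: [0.5758, -0.1051, 0.0548]
tool_rot: [0.552, -0.442, -0.552, -0.442]
ft_force: [-0.5, -0.5, -0.3]
grip_width: 0.0002
```

```bash
python3 - <<'E'
from h import *
p,R,o=pose(); print(p,o['ft_force'],o['clock'])
im,d=bot.camera('scene'); np.savez('s3.npz',p=im,d=d); cv2.imwrite('pics/s3.png',cv2.resize(im[255:355,220:330,::-1],None,fx=6,fy=6,interpolation=cv2.INTER_CUBIC))
T=wristT(); im,d=bot.camera('wrist'); np.savez('w3.npz',p=im,d=d,T=T)
cv2.imwrite('pics/w3.png',im[:,:,::-1])
off=(220,255);f=6
for a in (-1.4,-1.35,-1.3,-1.25,-1.2):
    e=np.array([np.cos(a),np.sin(a)])
    print(a,*[((proj('scene',np.r_[C+r*e,h])[0]-off+.5)*f-.5).round(1) for r,h in ((.155,.036),(.1,.04),(.128,.085),(.16,.038),(.194,.038))])
for h in (-1.4,-1.37,-1.35,-1.3,-1.28,-1.25,-1.22): print(h,plan(p,R,*tp(h)).round(3))
E
```

```text
[ 0.57579019 -0.10508406  0.05484045] [-0.46393396 -0.51476402 -0.27395074] 4.4667
-1.4 [256.3 427.7] [350.6 295.4] [293.5 310.9] [247.  437.7] [185.7 520.3]
-1.35 [275.3 439.5] [362.7 302.7] [309.8 320.8] [266.7 449.9] [209.7 535.6]
-1.3 [295.1 450.4] [375.3 309.4] [326.7 329.9] [287.1 461.3] [234.8 549.8]
-1.25 [315.5 460.4] [388.3 315.6] [344.1 338.2] [308.2 471.6] [260.7 562.7]
-1.2 [336.4 469.4] [401.6 321.1] [362.1 345.7] [330.  480.9] [287.4 574.4]
-1.4 [-0.005  0.022  0.005  0.1    0.     0.002]
-1.37 [-0.005  0.007  0.002  0.04   0.     0.002]
-1.35 [-0.005 -0.003  0.001  0.     0.     0.002]
-1.3 [-0.005 -0.029 -0.002 -0.1    0.     0.002]
-1.28 [-0.005 -0.039 -0.003 -0.14   0.     0.002]
-1.25 [-0.005 -0.055 -0.004 -0.2    0.     0.002]
-1.22 [-0.005 -0.07  -0.005 -0.26   0.     0.002]
```

View pics/s3.png

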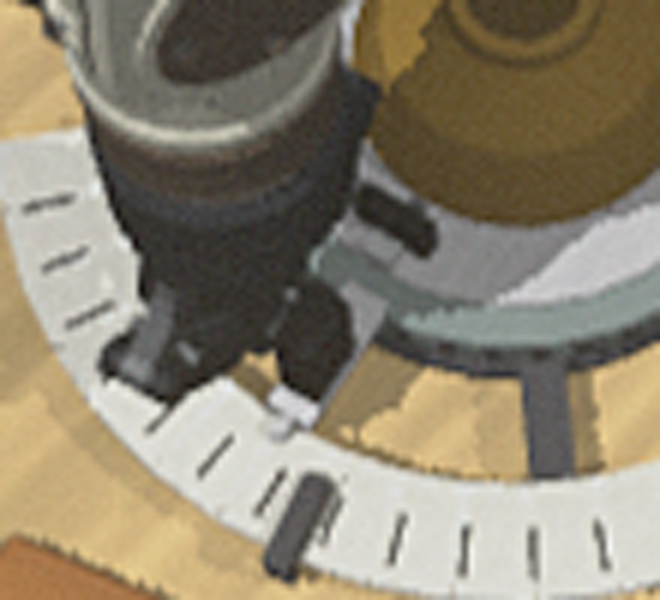

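View pics/w3.png

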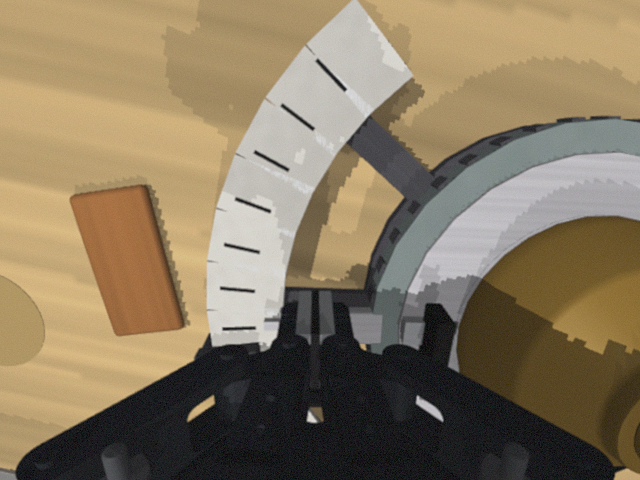

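The pointer is at zoomed (280,434) and the clip's inner end at (320,478), about 0.11 rad short. I'll push 0.10 rad, back off a little and look.

Call:
{"fn": "apply_moves", "kwargs": {"targets": [0,-0.014,-0.001,-0.05,0,0,0,0,-0.024,-0.002,-0.08,0,0,0,0,-0.034,-0.002,-0.12,0,0,0,0,-0.044,-0.003,-0.16,0,0,0,0,-0.05,-0.004,-0.18,0,0,0,0,-0.052,-0.004,-0.19,0,0,0,0,-0.052,-0.004,-0.19,0,0,0]}}

```text
clock: 5.15
eef_pos: [0.5885, -0.1032, 0.0548]
tool_rot: [0.572, -0.415, -0.572, -0.415]
ft_force: [-0.6, -0.2, 0.2]
grip_width: -0.0002
```

```bash
python3 - <<'E'
from h import *
p,R,o=pose(); print(p,o['ft_force'],o['clock'], 'h',np.arctan2(*R.as_matrix()[:2,2][::-1])-np.pi)
im,d=bot.camera('scene'); np.savez('s4.npz',p=im,d=d); cv2.imwrite('pics/s4.png',cv2.resize(im[275:355,230:320,::-1],None,fx=7,fy=7,interpolation=cv2.INTER_CUBIC))
off=(230,275);f=7
for a in (-1.3,-1.25,-1.225,-1.2):
    e=np.array([np.cos(a),np.sin(a)])
    print(a,*[((proj('scene',np.r_[C+r*e,h])[0]-off+.5)*f-.5).round(1) for r,h in ((.155,.036),(.16,.038),(.194,.038))])
E
```

```text
[ 0.58845647 -0.10319836  0.05475795] [-0.55980655 -0.21283634  0.1980699 ] 5.15 h -1.2551637506467586
-1.3 [274.3 385.6] [265.  398.2] [204.  501.5]
-1.25 [298.1 397.2] [289.7 410.3] [234.2 516.6]
-1.225 [310.3 402.6] [302.3 415.9] [249.7 523.6]
-1.2 [322.6 407.7] [315.  421.2] [265.4 530.2]
```

View pics/s4.png

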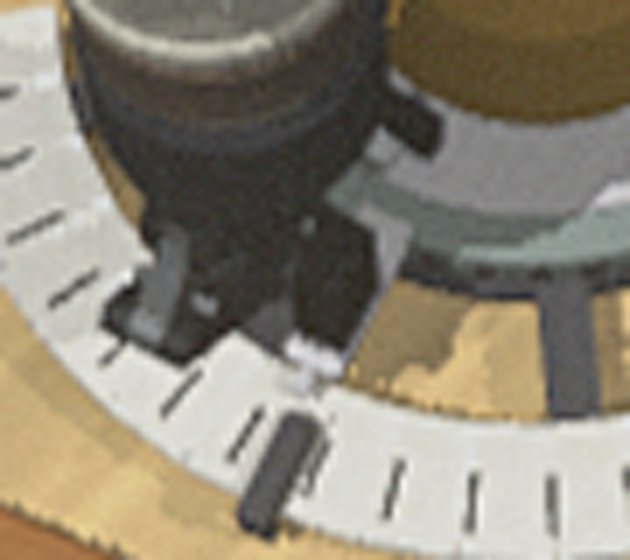

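About 0.03 rad remains. I'll back off and lift the hand for a clear close view from the wrist camera.

Call:
{"fn": "apply_moves", "kwargs": {"targets": [0,0.06,0,0,0,0,0,0,0.12,0,0,0,0,0,-0.06,0.18,0,0,0,0,0,-0.16,0.24,0,0,0,0,0,-0.28,0.28,0,0,0,0,0,-0.4,0.3,0,0,0,0,0,-0.48,0.3,0,0,0,0,0,-0.5,0.3,0,0,0,0,0,-0.5,0.3,0,0,0,0,0,-0.5,0.3,0,0,0,0,0]}}

```text
clock: 6.03
eef_pos: [0.5168, -0.1264, 0.1793]
tool_rot: [-0.572, 0.415, 0.572, 0.415]
ft_force: [0.1, -0.3, -0.1]
grip_width: 0.0
```

```bash
cat > look.py <<'E'
from h import *
import sys
k=sys.argv[1]
p,R,o=pose(); print(p,o['ft_force'],o['clock'])
T=wristT(); im,d=bot.camera('wrist'); np.savez(f'w{k}.npz',p=im,d=d,T=T); cv2.imwrite(f'pics/w{k}.png',im[:,:,::-1])
q=proj('wrist',np.r_[C+.157*np.array([np.cos(-1.23),np.sin(-1.23)]),.037],T)[0]
off=(q-40).astype(int); print('wrist off',off)
cv2.imwrite(f'pics/w{k}z.png',cv2.resize(im[off[1]:off[1]+80,off[0]:off[0]+80,::-1],None,fx=7,fy=7,interpolation=cv2.INTER_CUBIC))
im,d=bot.camera('scene'); np.savez(f's{k}.npz',p=im,d=d); cv2.imwrite(f'pics/s{k}.png',cv2.resize(im[275:355,230:320,::-1],None,fx=7,fy=7,interpolation=cv2.INTER_CUBIC))
for n,of,t in (('wrist',off,T),('scene',(230,275),None)):
  for a in (-1.3,-1.275,-1.25,-1.225,-1.2):
    e=np.array([np.cos(a),np.sin(a)])
    print(n,a,*[((proj(n,np.r_[C+r*e,h],t)[0]-of+.5)*7-.5).round(1) for r,h in ((.145,.036),(.155,.036),(.16,.038),(.194,.038))])
E
python3 look.py 5
```

```text
[ 0.51681623 -0.12636524  0.17927102] [ 0.09757399 -0.28005363 -0.10316253] 6.0333
wrist off [242 290]
wrist -1.3 [377.9 210.4] [300.2 207.2] [259.8 213.6] [ -6.1 202.4]
wrist -1.275 [377.5 235.2] [300.  233.7] [259.8 241.1] [ -4.8 235.8]
wrist -1.25 [377.8 259.8] [300.7 260.1] [260.6 268.4] [ -2.5 268.8]
wrist -1.225 [378.9 284.2] [302.  286.2] [262.2 295.4] [  0.7 301.6]
wrist -1.2 [380.5 308.5] [304.1 312.1] [264.5 322.3] [  4.7 334. ]
scene -1.3 [291.8 356. ] [274.3 385.6] [265.  398.2] [204.  501.5]
scene -1.275 [302.8 361.5] [286.1 391.5] [277.3 404.4] [219.  509.2]
scene -1.25 [314.  366.8] [298.1 397.2] [289.7 410.3] [234.2 516.6]
scene -1.225 [325.3 371.8] [310.3 402.6] [302.3 415.9] [249.7 523.6]
scene -1.2 [336.8 376.5] [322.6 407.7] [315.  421.2] [265.4 530.2]
```

View pics/w5.png

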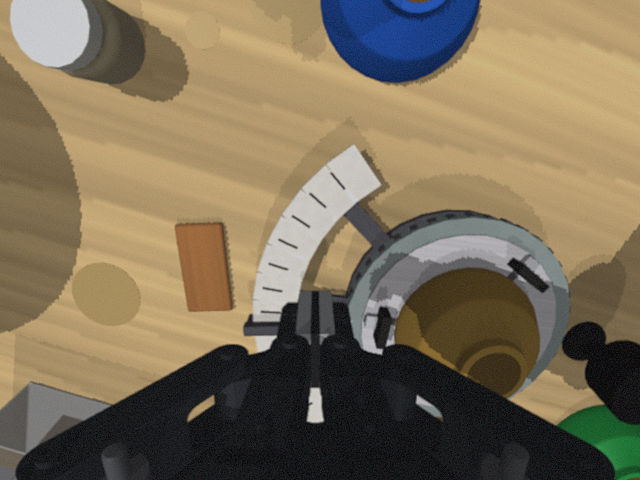

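View pics/w5z.png

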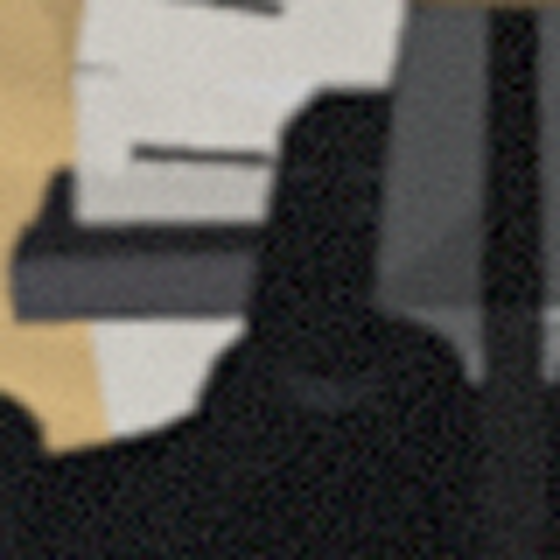

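View pics/s5.png

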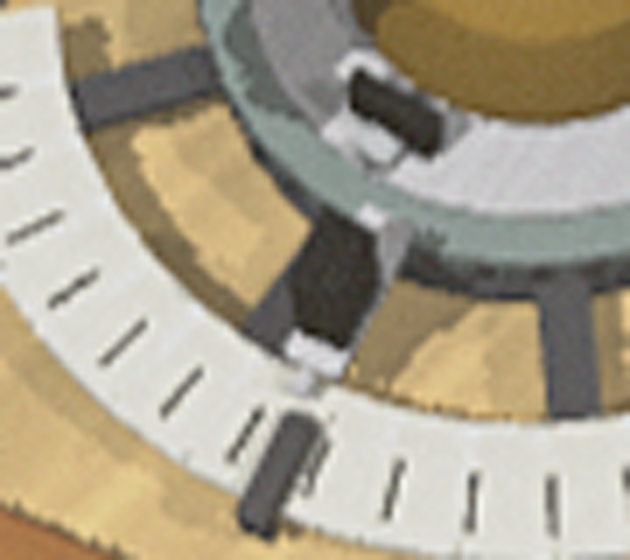

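Call:
{"fn": "apply_moves", "kwargs": {"targets": [0,0.1,0,0,0,0,0,0,0.2,0,0,0,0,0,0,0.28,0,0,0,0,0,0,0.3,0,0,0,0,0,0,0.3,0,0,0,0,0,0,0.3,0,0,0,0,0]}}

```text
clock: 6.63
eef_pos: [0.4458, -0.1497, 0.1792]
tool_rot: [-0.572, 0.415, 0.572, 0.415]
ft_force: [-0.1, -0.2, 0.6]
grip_width: 0.0004
```

```bash
python3 look.py 6
```

```text
[ 0.44582415 -0.1497351   0.1791864 ] [-0.14280637 -0.21243106  0.56204368] 6.6333
wrist off [244 357]
wrist -1.3 [375.5 218.6] [303.2 215.9] [265.8 224.4] [ 18.5 214.3]
wrist -1.275 [375.1 239.9] [303.1 238.7] [265.8 248. ] [ 19.7 242.9]
wrist -1.25 [375.4 261.1] [303.6 261.3] [266.5 271.5] [ 21.7 271.3]
wrist -1.225 [376.4 282.1] [304.9 283.7] [267.9 294.7] [ 24.6 299.5]
wrist -1.2 [377.9 303. ] [306.8 306. ] [270.1 317.8] [ 28.4 327.3]
scene -1.3 [291.8 356. ] [274.3 385.6] [265.  398.2] [204.  501.5]
scene -1.275 [302.8 361.5] [286.1 391.5] [277.3 404.4] [219.  509.2]
scene -1.25 [314.  366.8] [298.1 397.2] [289.7 410.3] [234.2 516.6]
scene -1.225 [325.3 371.8] [310.3 402.6] [302.3 415.9] [249.7 523.6]
scene -1.2 [336.8 376.5] [322.6 407.7] [315.  421.2] [265.4 530.2]
```

View pics/w6z.png

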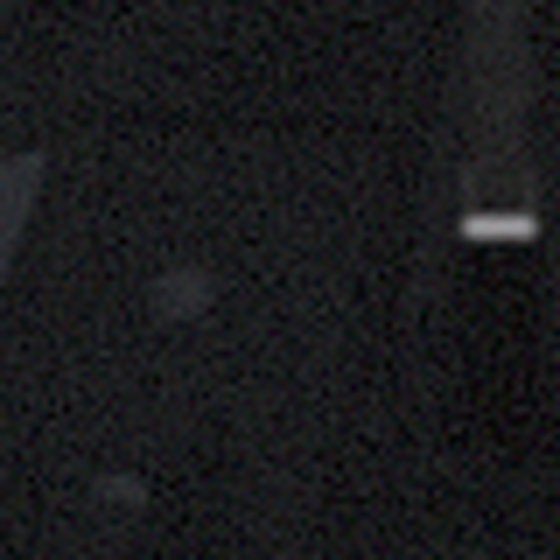

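I moved the wrong way: the hand hides the target here. I'll shift to the other side, staying high.

Call:
{"fn": "apply_moves", "kwargs": {"targets": [-0.03,-0.1,0,0,0,0,0,-0.06,-0.22,0,0,0,0,0,-0.1,-0.35,0,0,0,0,0,-0.1,-0.48,0,0,0,0,0,-0.1,-0.58,0,0,0,0,0,-0.1,-0.64,0,0,0,0,0,-0.1,-0.64,0,0,0,0,0,-0.1,-0.64,0,0,0,0,0]}}

```text
clock: 7.4
eef_pos: [0.5984, -0.0993, 0.2035]
tool_rot: [-0.572, 0.415, 0.573, 0.415]
ft_force: [-0.3, 0.1, -0.1]
grip_width: -0.0001
```

```bash
python3 look.py 7
```

```text
[ 0.59835218 -0.09931917  0.20352963] [-0.33868418  0.070518   -0.11530576] 7.4
wrist off [241 192]
wrist -1.3 [379.2 202.6] [300.6 199.2] [259.7 201.4] [ -8.9 189.7]
wrist -1.275 [378.7 230.1] [300.4 228.6] [259.6 231.9] [ -7.8 226.8]
wrist -1.25 [378.9 257.5] [300.9 257.9] [260.4 262.3] [ -5.7 263.6]
wrist -1.225 [379.9 284.7] [302.2 286.9] [261.9 292.4] [ -2.7 300. ]
wrist -1.2 [381.5 311.7] [304.2 315.7] [264.1 322.3] [  1.2 336.1]
scene -1.3 [291.8 356. ] [274.3 385.6] [265.  398.2] [204.  501.5]
scene -1.275 [302.8 361.5] [286.1 391.5] [277.3 404.4] [219.  509.2]
scene -1.25 [314.  366.8] [298.1 397.2] [289.7 410.3] [234.2 516.6]
scene -1.225 [325.3 371.8] [310.3 402.6] [302.3 415.9] [249.7 523.6]
scene -1.2 [336.8 376.5] [322.6 407.7] [315.  421.2] [265.4 530.2]
```

View pics/w7.png

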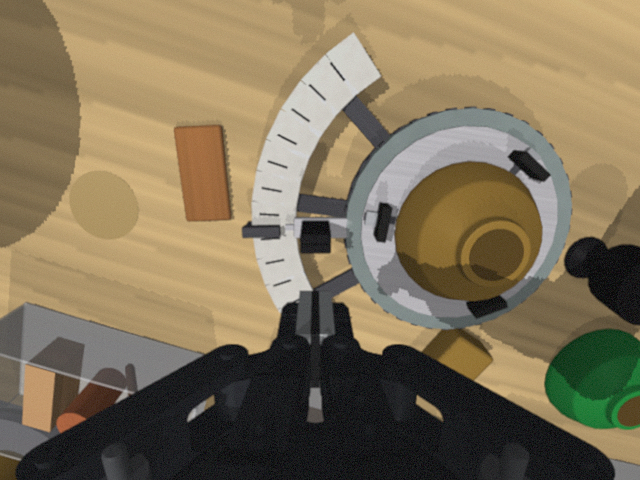

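View pics/w7z.png

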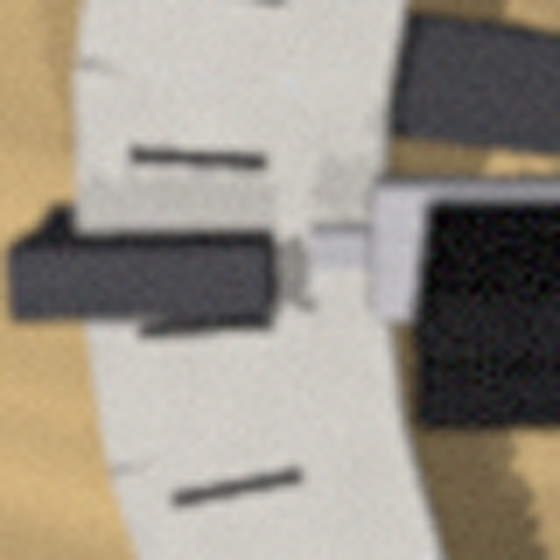

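A clear wrist view: the pointer tip is at zoomed (310,248) and the clip's inner end at (275,281). That gives −1.2585 against −1.2345, so 0.024 rad is left. The lever stopped where the last push pose left it, so I'll repeat that pose rotated by 0.024 rad.

```bash
cat >> h.py <<'E'
def last(dl,back=0,z=.055):
    "previous final contact pose rotated by dl about axis, backed off"
    p0=np.array([.58846,-.10320]); h=-1.2552+dl
    v=Ro.from_euler('z',dl).as_matrix()[:2,:2]@(p0-C)
    t=np.array([-np.sin(h),np.cos(h)])
    return np.r_[C+v-back*t,z],tp(h)[1]
E
python3 - <<'E'
from h import *
p,R,o=pose()
for a in ((.024,.04,.2),(.024,.04,.055)): print(a,plan(p,R,*last(*a)).round(3))
E
```

```text
(0.024, 0.04, 0.2) [ 0.017  0.184 -0.007 -0.048  0.001 -0.003]
(0.024, 0.04, 0.055) [ 0.597  0.184 -0.007 -0.048  0.001 -0.003]
```

Call:
{"fn": "apply_moves", "kwargs": {"targets": [0,0.08,-0.003,-0.05,0,0,0,0,0.15,-0.007,-0.05,0,0,0,0,0.184,-0.007,-0.05,0,0,0,0.08,0.184,-0.007,-0.05,0,0,0,0.2,0.184,-0.007,-0.05,0,0,0,0.32,0.184,-0.007,-0.05,0,0,0,0.44,0.184,-0.007,-0.05,0,0,0,0.54,0.184,-0.007,-0.05,0,0,0,0.59,0.184,-0.007,-0.05,0,0,0,0.597,0.184,-0.007,-0.05,0,0,0,0.597,0.184,-0.007,-0.05,0,0,0]}}

```text
clock: 8.42
eef_pos: [0.5535, -0.1163, 0.0552]
tool_rot: [-0.577, 0.409, 0.578, 0.408]
ft_force: [-0.2, 0.2, 0.5]
grip_width: 0.0002
```

```bash
python3 - <<'E'
from h import *
p,R,o=pose(); print(p,o['ft_force'])
for b in (.03,.02,.01,.005,0): print(b,plan(p,R,*last(.024,b)).round(4))
E
```

```text
[ 0.55351895 -0.11626268  0.0551588 ] [-0.22177787  0.17485522  0.53550209]
0.03 [ 0.0006 -0.0414  0.0007 -0.0001  0.0018 -0.0027]
0.02 [ 0.0005 -0.0814  0.0007 -0.0001  0.0018 -0.0027]
0.01 [ 5.000e-04 -1.214e-01  7.000e-04 -1.000e-04  1.800e-03 -2.700e-03]
0.005 [ 4.000e-04 -1.414e-01  7.000e-04 -1.000e-04  1.800e-03 -2.700e-03]
0 [ 4.000e-04 -1.614e-01  7.000e-04 -1.000e-04  1.800e-03 -2.700e-03]
```

Call:
{"fn": "apply_moves", "kwargs": {"targets": [0,-0.05,0,0,0,0,0,0,-0.1,0,0,0,0,0,0,-0.13,0,0,0,0,0,0,-0.142,0,0,0,0,0,0,-0.15,0,0,0,0,0,0,-0.156,0,0,0,0,0,0,-0.16,0,0,0,0,0,0,-0.161,0,0,0,0,0,0,-0.161,0,0,0,0,0,0,-0.161,0,0,0,0,0]}}

```text
clock: 9.25
eef_pos: [0.592, -0.1028, 0.0555]
tool_rot: [-0.577, 0.408, 0.578, 0.408]
ft_force: [-1.0, -1.3, 1.5]
grip_width: -0.0
```

Call:
{"fn": "apply_moves", "kwargs": {"targets": [0,0.05,0,0,0,0,0,0,0.13,0,0,0,0,0,0,0.17,0,0,0,0,0,-0.1,0.17,0,0,0,0,0,-0.22,0.17,0,0,0,0,0,-0.36,0.17,0,0,0,0,0,-0.48,0.15,0,0,0,0,0,-0.58,0.08,0,0,0,0,0,-0.6,0,0,0,0,0,0,-0.6,-0.02,0,0,0,0,0,-0.6,-0.02,0,0,0,0,0,-0.6,-0.02,0,0,0,0,0]}}

```text
clock: 10.25
eef_pos: [0.5961, -0.1008, 0.204]
tool_rot: [-0.577, 0.408, 0.578, 0.408]
ft_force: [-0.7, -0.6, -0.7]
grip_width: -0.0003
```

```bash
python3 look.py 8
```

```text
[ 0.59606126 -0.10076979  0.20398628] [-0.74790472 -0.63668092 -0.70314062] 10.25
wrist off [241 194]
wrist -1.3 [382.7 206.2] [304.5 201. ] [263.8 202.4] [ -4.  184.7]
wrist -1.275 [381.6 233.6] [303.5 230.3] [263.  232.8] [ -3.9 221.7]
wrist -1.25 [381.2 260.8] [303.3 259.4] [262.9 263. ] [ -2.7 258.3]
wrist -1.225 [381.4 287.9] [303.9 288.3] [263.7 293. ] [ -0.6 294.6]
wrist -1.2 [382.4 314.7] [305.2 317. ] [265.2 322.8] [  2.4 330.7]
scene -1.3 [291.8 356. ] [274.3 385.6] [265.  398.2] [204.  501.5]
scene -1.275 [302.8 361.5] [286.1 391.5] [277.3 404.4] [219.  509.2]
scene -1.25 [314.  366.8] [298.1 397.2] [289.7 410.3] [234.2 516.6]
scene -1.225 [325.3 371.8] [310.3 402.6] [302.3 415.9] [249.7 523.6]
scene -1.2 [336.8 376.5] [322.6 407.7] [315.  421.2] [265.4 530.2]
```

View pics/w8z.png

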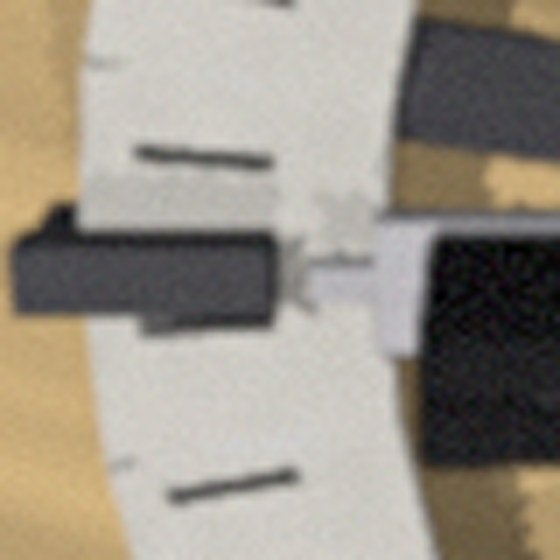

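View pics/s8.png

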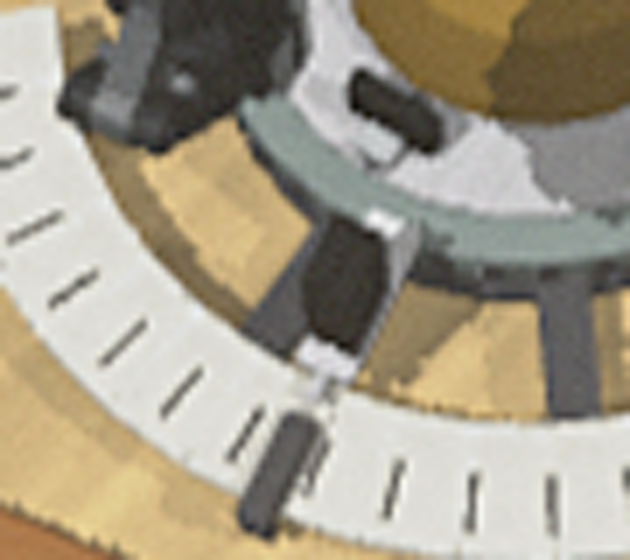

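```bash
python3 - <<'E'
from h import *
z=np.load('w8.npz'); im=z['p'].astype(int); T=z['T']
g=im.sum(2)//3
print('cols 276-296, rows 222-242')
print('     ',*range(274,299))
for r in range(222,246): print(r,g[r,274:299])
print('clip cols 250..276'); 
for r in range(222,246): print(r,g[r,246:276:3], (im[r,290]),)
z=np.load('s8.npz')['p'].astype(int); cv2.imwrite('pics/s8z.png',cv2.resize(z[315:355,258:298,::-1].astype(np.uint8),None,fx=14,fy=14,interpolation=cv2.INTER_NEAREST))
cv2.imwrite('pics/w8zz.png',cv2.resize(im[210:255,245:305,::-1].astype(np.uint8),None,fx=13,fy=13,interpolation=cv2.INTER_NEAREST))
E
```

```text
cols 276-296, rows 222-242
      274 275 276 277 278 279 280 281 282 283 284 285 286 287 288 289 290 291 292 293 294 295 296 297 298
222 [179 182 179 178 183 181 182 190 197 200 197 189 180 180 180 187 183 179
 177 184 191 180 140  98  95]
223 [181 177 180 178 180 179 187 195 199 198 199 194 188 182 178 178 178 176
 179 177 170 160 122  89  91]
224 [179 179 178 182 181 182 193 201 204 198 199 196 196 184 179 179 178 177
 181 175 157 135 107  94  89]
225 [176 179 177 177 175 181 191 200 205 200 201 198 195 189 178 175 176 176
 181 175 157 139 140 135 135]
226 [139 141 142 142 139 145 170 192 197 196 194 200 195 182 178 183 179 179
 178 177 173 176 170 180 177]
227 [ 69  72  70  69  67  87 138 172 180 177 177 189 186 182 179 177 178 181
 180 176 180 185 191 194 187]
228 [ 38  42  39  45  38  45  99 143 150 143 165 189 191 185 178 179 187 184
 182 180 181 185 191 189 190]
229 [ 63  60  58  53  52  46  72 123 132 140 173 195 190 188 179 167 178 191
 184 182 184 189 190 192 192]
230 [ 75  73  74  74  64  54  78 119 130 147 163 170 170 162 151 134 150 160
 159 154 168 183 188 188 184]
231 
[... 2239 characters left out ...]
 76 77 75 75 77] [179 180 184]
234 [78 72 74 73 70 74 79 73 74 72] [182 180 184]
235 [69 76 74 72 72 69 75 73 75 76] [182 181 183]
236 [77 76 72 76 78 73 77 80 75 74] [183 182 185]
237 [73 69 72 71 66 71 70 76 77 71] [197 193 190]
238 [84 88 85 95 95 81 76 72 68 73] [203 202 193]
239 [129 130 133 156 163 106  89  62  51  46] [204 201 194]
240 [160 159 162 198 198 116  84  71  70  76] [205 203 196]
241 [166 163 163 200 203 131 106 125 143 151] [199 195 188]
242 [156 160 161 200 201 171 164 181 194 200] [202 200 192]
243 [161 162 160 196 202 199 200 202 203 205] [201 201 192]
244 [162 162 157 198 201 202 199 201 199 201] [202 199 191]
245 [162 162 158 194 201 200 198 196 201 198] [204 200 195]
```

View pics/w8zz.png

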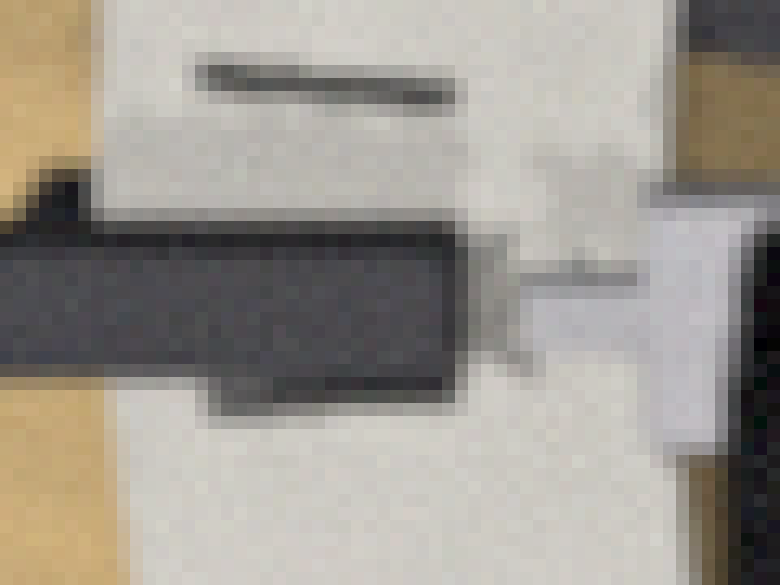

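View pics/s8z.png

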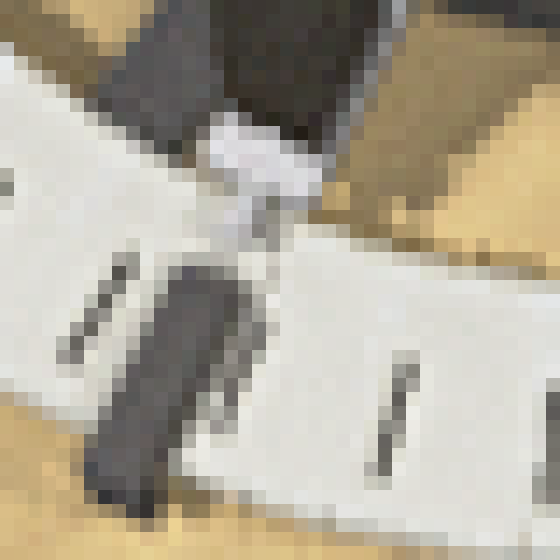

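The two views differ slightly. The wrist view suggests up to about 1 mm of overshoot, the scene view about 0, and the pointer's top height affects both. I'll put the wrist camera straight above the radial line, where height parallax drops out.

Call:
{"fn": "apply_moves", "kwargs": {"targets": [0,-0.1,0,0,0,0,0,0,-0.2,0,0,0,0,0,0,-0.3,0,0,0,0,0,0,-0.36,0,0,0,0,0,0,-0.36,0,0,0,0,0,0,-0.36,0,0,0,0,0]}}

```text
clock: 10.85
eef_pos: [0.6811, -0.0711, 0.2038]
tool_rot: [-0.577, 0.409, 0.578, 0.407]
ft_force: [-0.9, -1.1, 0.7]
grip_width: 0.0
```

```bash
python3 look.py 9; python3 - <<'E'
from h import *
z=np.load('w9.npz'); im=z['p']; T=z['T']; print(T[:3,3])
q=proj('wrist',np.r_[C+.165*np.array([np.cos(-1.23),np.sin(-1.23)]),.037],T)[0]; o=(q-(30,22)).astype(int);print(o)
cv2.imwrite('pics/w9zz.png',cv2.resize(im[o[1]:o[1]+45,o[0]:o[0]+60,::-1],None,fx=13,fy=13,interpolation=cv2.INTER_NEAREST))
g=im.astype(int).sum(2)//3
print(o[0]+np.arange(60))
for r in range(o[1]+8,o[1]+38): print(r,*g[r,o[0]+3:o[0]+57:2])
E
```

```text
[ 0.68109514 -0.07105083  0.20383085] [-0.86348443 -1.09255974  0.7226155 ] 10.85
wrist off [239  90]
wrist -1.3 [387.9 193.5] [302.9 187.6] [258.6 184.2] [-32.1 164.8]
wrist -1.275 [386.6 225.6] [301.9 222. ] [257.7 219.9] [-32.  208.2]
wrist -1.25 [386.1 257.5] [301.6 256.1] [257.7 255.3] [-30.8 251.2]
wrist -1.225 [386.4 289.3] [302.3 290. ] [258.4 290.6] [-28.6 293.8]
wrist -1.2 [387.5 320.8] [303.7 323.7] [260.1 325.6] [-25.3 336.1]
scene -1.3 [291.8 356. ] [274.3 385.6] [265.  398.2] [204.  501.5]
scene -1.275 [302.8 361.5] [286.1 391.5] [277.3 404.4] [219.  509.2]
scene -1.25 [314.  366.8] [298.1 397.2] [289.7 410.3] [234.2 516.6]
scene -1.225 [325.3 371.8] [310.3 402.6] [302.3 415.9] [249.7 523.6]
scene -1.2 [336.8 376.5] [322.6 407.7] [315.  421.2] [265.4 530.2]
[ 0.60805166 -0.09645879  0.34761942]
[239 108]
[239 240 241 242 243 244 245 246 247 248 249 250 251 252 253 254 255 256
 257 258 259 260 261 262 263 264 265 266 267 268 269 270 271 272 273 274
 275 276 277 278 279 280 281 282 283 284 285 286 287 288 289 290 291 292
 293 294 295 296 297 298]
116 153 157 150 190 187 1
[... 2405 characters left out ...]
175 208 211 197 201 203 204 197 187
140 162 159 161 179 207 207 207 171 62 61 67 69 66 82 83 108 111 115 186 205 202 205 203 203 201 203 181
141 158 162 157 182 205 209 205 176 116 121 135 139 140 164 170 196 198 198 204 206 204 200 203 203 203 207 188
142 161 161 157 176 202 203 209 203 199 196 200 200 203 205 206 214 212 210 205 203 202 203 202 202 205 204 198
143 160 160 158 171 203 204 209 208 212 211 212 207 211 205 208 208 210 206 204 204 203 203 200 203 207 205 204
144 163 160 162 170 200 205 205 209 210 206 203 208 205 207 206 205 205 207 203 203 207 201 203 204 204 205 204
145 161 164 160 167 201 202 204 207 205 204 207 201 201 204 208 205 203 207 205 204 203 203 201 200 199 206 205
```

View pics/w9zz.png

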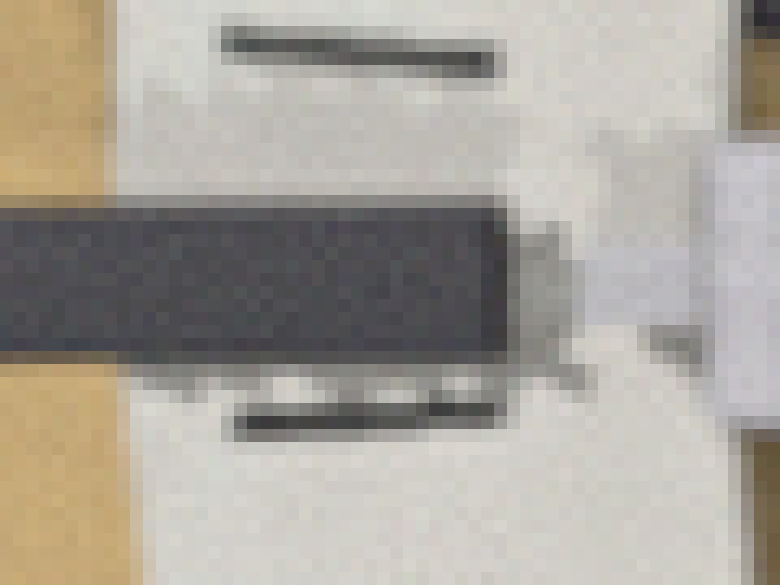

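View pics/w9.png

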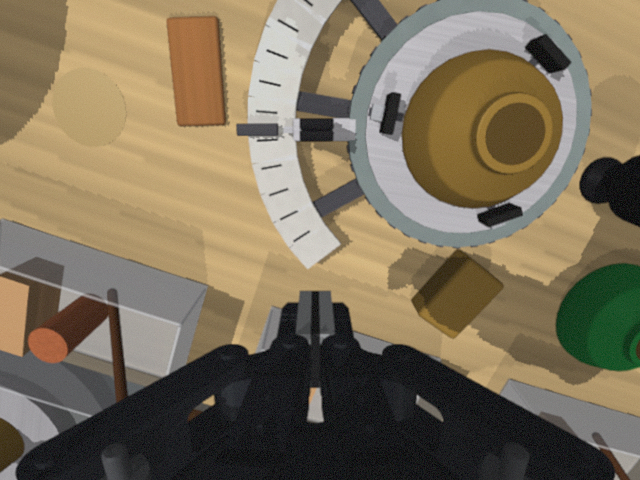

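In this parallax-free view the clip's centre is at row 129.5 and the pointer's at about 129.5. They line up within about 0.2 mm, and the bowl stands on the chuck. I'll lift the hand further clear and do a final check.

Call:
{"fn": "apply_moves", "kwargs": {"targets": [-0.08,0,0,0,0,0,0,-0.16,0,0,0,0,0,0,-0.2,0,0,0,0,0,0,-0.2,0,0,0,0,0,0,-0.2,0,0,0,0,0,0]}}

```text
clock: 11.37
eef_pos: [0.6815, -0.0717, 0.2566]
tool_rot: [0.578, -0.408, -0.577, -0.409]
ft_force: [0.7, 0.1, -0.2]
grip_width: -0.0002
```

```bash
python3 - <<'E'
from h import *
p,R,o=pose(); print(p,o['clock'],abs(o['joint_vel']).max())
for n in ('scene','top'):
    im,d=bot.camera(n); cv2.imwrite(f'pics/{n}_end.png',im[:,:,::-1])
E
```

```text
[ 0.68148133 -0.07167287  0.256606  ] 11.3667 0.03330267081060806
```

View pics/scene_end.png

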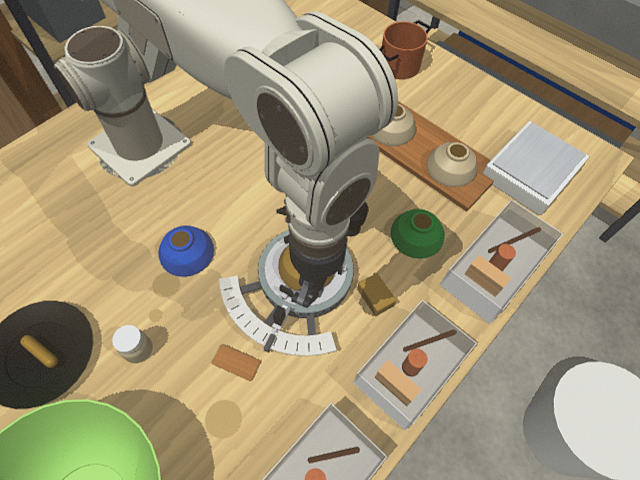

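View pics/top_end.png

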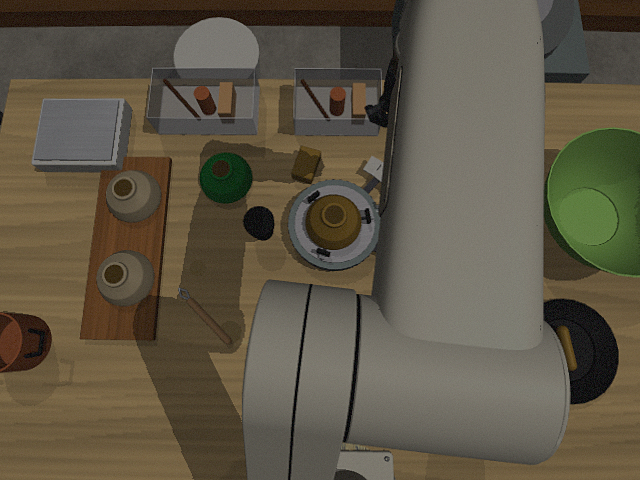

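The bowl is standing at top (334,222), the neighbouring things are where they were, and the hand is well above everything.

```bash
python3 -c "
from workcell import bot
print(bot.job_done())"
```

```text
the job is handed in; nothing more can be done
None
```

The lever is set: the pointer lines up with the steel clip. I handed the job in with the hand clear at z = 0.257 m, at about 11.4 s on the clock.

I pushed the handle counter-clockwise around its arc with shut fingertips, in stages, and never pinched it. I stopped about 0.024 rad short, checked, and then gave one final fine push.

- **Alignment:** With the wrist camera straight above the clip, pointer and clip centrelines fell on the same pixel row, so they agree to about 0.2–0.3 mm. That is the reading I relied on.
- **Disagreement:** An earlier oblique wrist view suggested up to about 1 mm of overshoot, while the scene camera showed about 0. I put this down to parallax from the pointer's uncertain top height, so I made no correction.
- **Bowl and surroundings:** In the last pictures the bowl still stands on the chuck, and the bystanders I could see had not moved. In the end pictures the arm hid the clip from the top camera, and the slip jar and wooden rib showed only in the scene view.
- **Force:** The readings at the end of each move stayed within about 2 N.

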